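Change the bayonet filter cartridge of the bench dust extractor

ROBOT

A 7-joint arm with a two-finger parallel gripper is mounted at the origin on a cart in front of the work surface, level with it; the furniture and walls round the work are solid. World frame = base frame: x ahead of the robot, y to its left, z up, the work surface at z = 0. Lengths are in m, angles in rad, forces in N, time in s.
With the tool pointing down it reaches from about 0.4 to 0.85 m from the base axis. Payload 4.5 kg.
Tool frame: the origin (TCP) lies at the very end of the fingers, on their centre line; the grasp point (between the pads) lies 19 mm behind it; z points along the fingers, y is the line along which they close (so a half turn about z gives the same grasp; the last joint's range is limited). The gripper opens to 88 mm and grips with 3 to 60 N. Pads are 18 mm wide; open, the fingers measure 123 mm over their backs; the gripper's body (75 mm by 187 mm) begins 45 mm behind the grasp point.
Start: joints at [1.274, 0.689, -0.195, 1.565, 0.157, 0.902, -0.215], TCP at [0.203, -0.591, 0.209] pointing down, gripper open.
Joint ranges: [-3.01, 3.01], [-0.46, 2.08], [-1.47, 1.51], [0.13, 2.56], [-1, 4.14], [0.04, 2.09], [-2.66, 2.66]. Speed limits (rad/s): [2.57, 2.57, 3.14, 3.14, 3.14, 3.14, 3.14].

INTERFACE

Orientations are given as a unit quaternion [x, y, z, w].
In Python, from plant import r gives the robot as it stands. The module is installed in compiled form; this text tells all that it offers.
- The arm moves only by the tool step_arm, never from a script. Its argument "increments" is a list of rows, each a list of 2 entries, a list of its own where there are three numbers: the shift along the world's x, y, z in cm, then the turn, a rotation vector about the world's x, y, z in degrees. A call has exactly 10 rows; each row shifts and turns the commanded pose from where the row before left it; what a row does not reach is not made up. A row lasts 1/10 s, in which the tool goes at most 50 mm and 8.59 degrees, less where a joint would pass 70% of its speed; a pose out of reach is approached as far as the arm can. A call is refused whole if a number of a shift passes 5 or a number of a turn 8.59, either way. A call with a gripper value outside its range is refused whole. "fingers" is the opening, from 0 (shut) to 1 (fully open), set as the call begins (left out, the last holds). The fingers move at their own pace and stop on an object; "grip_force" is the grip in N (left out, the last holds). Time passes only in rows, so rows that do not move let the fingers close, or fill a call up. It gives the time, the measured TCP pose, the force, the opening and the grip force at its end, in the units of the state.
- r.get_state(): the state, without advancing time (a new reading comes with each control period).
- r.snapshot(name): name is "scene" or "top" or "wrist"; returns (picture, depth): 400x640x3 uint8, red, green, blue; 400x640 float32, m along the optical axis (not along the pixel's ray), 0 where there is no reading.
- r.calibration(name): a dict with "fov_y" (degrees; the focal length in pixels is half the picture's height over the tangent of half this angle, whatever the lens; pixels are square), "cx", "cy" (the principal point, pixels), "R" (3x3) and "t" (3): a world point X has camera coordinates R X + t. Camera axes: x right, y down, z forward; pixel columns grow to the right and rows downward; lengths in m; the calibration is good to about 2 mm. A picture is of the moment at which its call begins: read the wrist's pose just before it. calibration takes no time and is no camera call; for the wrist camera it gives the pose at the moment of the call.
- r.finish_job(): hands the job in; it is judged then, once.
The state is a dict: "clock": time; "q": joint angles; "qd": joint speeds; "joint_torque": joint torques, N m; "tool_pos": TCP position; "eef_rot": TCP orientation; "contact_force": force on the tool from outside, world axes, zero at the start; "moment": the same for the moment, N m; "opening": opening from 0.0 (shut) to 1.0 (fully open); "finger_force": force on a finger pad.
Only numpy, scipy, OpenCV 4.12 (cv2) and the standard library are available. Lean on these libraries where they do the work, as an engineer would, in place of code of your own. Each camera call takes 0.05 s, during which the arm holds its last target. There are 200 camera calls.

TASK

Change the filter cartridge in the grey dust extractor housing: press the used one down against its spring, turn it about a quarter turn anticlockwise (seen from above) to free it, lift it out and stand it upright in the metal tray. Then fit the loose two-lug cartridge of the same size: lugs into the slots, press it down against the spring, turn it about a quarter turn clockwise to the stop and let the spring click it home. Leave the wider three-lug cartridge where it is and keep the bottles standing.

Things in the scene. Friction and masses are not known exactly. Their poses are not given: they have to be found in the camera images.
- used_center (a point): Used cartridge, at first locked in the housing: black, 70 mm tall: core 66 mm across, 36 mm high, foot bevelled; two opposite lugs 14 mm wide, tips 92 mm apart, 8 to 16 mm above the underside; on top a grip bar 62 x 16 mm, 34 mm high. 0.15 to 0.31 kg. Point: on its axis, 35 mm above the underside; x along bar and lugs (a half turn looks the same), z up.
- fresh_center (a point): Fresh cartridge, loose left or right of the housing: black, 70 mm tall: core 66 mm across, 36 mm high, foot bevelled; two opposite lugs 14 mm wide, tips 92 mm apart, 8 to 16 mm above the underside; on top a grip bar 62 x 16 mm, 34 mm high. 0.15 to 0.31 kg. Point: on its axis, 35 mm above the underside; x along bar and lugs (a half turn looks the same), z up.
- wide_center (a point): Wider black cartridge that does not fit, on the other side of the housing: core 80 mm across, three lugs reaching 55 mm from the axis, the same grip bar; 70 mm tall. The point is its centre on the axis, 35 mm above its underside. Leave it where it stands.
- housing: Grey filter housing: upright round can 116 mm across, 64 mm high, fixed to the bench, black hose stub on its +x side. Origin: centre of its underside. Its aluminium rim is 8 mm thick with a round throat 72 mm wide and two opposite slots 20 mm wide that reach 50 mm from the axis; below the rim is a sprung plate.
- housing_entry (a point): Centre of the housing's top face, z up, x along the slots: lugs (cartridge x) must lie along this x, either way round, to go in or out. From here a pressed cartridge turns only clockwise (from above), 80 degrees (1.40 rad) to the locked place; stops about 6 degrees beyond both ends. Near the locked end a ridge hangs 4 mm below the rim: lugs must be pressed down to pass it.
- housing_lock (a point): The same point, x along the locked direction, 80 degrees (1.40 rad) clockwise of the slots from above. A locked cartridge has its bar along this x, either way round, and is held up by the spring with lugs in pockets under the rim: its underside 24 mm below this point, its centre 11 mm above. The used cartridge starts locked so.
- spring_plate (a joint): Sprung plate in the housing, metres pressed down (0 to 0.020). A cartridge's underside meets it 12 mm below the top face (value 0, about 3 N); locked is 24 mm (0.012, 8 N); to turn past the ridge, into or out of the lock, press to at least 28 mm (0.016, 10 N), best 30 to 31 mm; it bottoms at 32 mm (0.020, 11 N).
- tray: Open square aluminium tray fixed on the bench on the right, 160 x 160 mm, 28 mm high, wall 4 mm, inner floor about 4 mm above the bench. Origin: centre of its underside, axes along its sides.
- tall_bottle_mid_center (a point): Bystander: slim purple polish bottle, 40 mm across, 174 mm tall, standing between housing and right-hand cartridge place. The point is half-way up, z up along the bottle.
- bottle_back_center (a point): Bystander: yellow polish bottle, 62 mm across, 174 mm tall, standing behind the left-hand cartridge place. The point is half-way up, z up along the bottle.
- bottle_right_center (a point): Bystander: slim red polish bottle, 34 mm across, 180 mm tall, standing behind the tray. The point is half-way up, z up along the bottle.

How it is judged:
On the way, in this order (a step that is already met when the one before it is completed fails the run):
1. the used cartridge is out of the housing (horizontal distance between used_center and housing_entry above 0.1 m), for 0.2 s.
2. the fresh cartridge is in the housing's mouth and pressed down against the spring, past the locked depth (horizontal distance between fresh_center and housing_entry below 0.012 m and value of joint spring_plate above 0.0145 m), for 0.1 s.
At the end, for the whole second after the job is handed in: Fresh cartridge locked: within 8 mm of the housing axis and 0.2 rad of the locked direction, upright, centre 8 to 14 mm above the rim. Used one upright on the tray floor, within 50 mm of its centre each way. Wide one within 30 mm of its start, upright; all bottles standing (horizontal distance between fresh_center and housing_lock below 0.008 m and angle between the x axis of fresh_center and the x axis of housing_lock, either way round below 0.2 rad and z of fresh_center in the frame of housing_lock between 0.008 and 0.014 m and angle between fresh_center's own z axis and vertical below 0.1 rad and x of used_center in the frame of tray between -0.05 and 0.05 m and y of used_center in the frame of tray between -0.05 and 0.05 m and height (world z) of used_center below 0.05 m and angle between used_center's own z axis and vertical below 0.15 rad and distance of wide_center from where it was at the start of the episode below 0.03 m and angle between wide_center's own z axis and vertical below 0.2 rad and angle between each of tall_bottle_mid_center, bottle_back_center, bottle_right_center's own z axis and vertical below 0.3 rad); the robot touches nothing.
It fails at once if the wide three-lug cartridge is displaced by more than 30 mm (distance of wide_center from where it was at the start of the episode above 0.03 m).
It fails at once if a bottle is knocked over (angle between any of tall_bottle_mid_center, bottle_back_center, bottle_right_center's own z axis and vertical above 0.6 rad).
It also fails if it takes over 72 s, if anything falls off the work surface, if the arm or the gripper's body presses on something with over 40 N, if the wrist force passes 120 N, or if a joint passes its speed limit or range.

## Working session

There is one attempt and no reset: what is moved stays moved. The work goes in short steps, Python scripts to look and compute and a tool call to move; the robot and the scene stay as the last step left them, time stands still between calls to the robot, and variables do not carry over. Pictures are saved under pics/ and viewed, at most 10 in all, crops included, and the job is handed in when it is done.

Besides the shell and the picture viewer there is one more tool, called after "Request:" in YAML: its name, and indented under it one key for each argument. step_arm: Moves the arm, as the interface text tells. Its arguments: {"type":"object","properties":{"increments":{"type":"array","items":{"type":"array"}},"fingers":{"type":"number"},"grip_force":{"type":"number"}},"required":["increments"]}

```bash
mkdir -p pics
cat > h.py <<'E'
import numpy as np, cv2
from plant import r
def snap(n):
    p,d=r.snapshot(n); c=r.calibration(n); return p,d,c
def f(c,h=400): return h/2/np.tan(np.radians(c["fov_y"])/2)
def cloud(d,c):
    v,u=np.mgrid[:d.shape[0],:d.shape[1]]
    P=np.stack([(u-c["cx"])/f(c)*d,(v-c["cy"])/f(c)*d,d],-1)
    return (P-np.array(c["t"]))@np.array(c["R"])   # R^T (P-t)
def onplane(u,v,c,z):
    R=np.array(c["R"]);t=np.array(c["t"]);o=-R.T@t
    w=R.T@np.array([(u-c["cx"])/f(c),(v-c["cy"])/f(c),1]); return o+w*(z-o[2])/w[2]
def save(p,n): cv2.imwrite("pics/"+n+".png",p[...,::-1])
E
python3 - <<'E'
from h import *
s=r.get_state(); print(s)
for n in("top","scene"):
    p,d,c=snap(n); save(p,n+"0"); np.savez(n+"0.npz",p=p,d=d); print(n,c,(d>0).mean())
E
```

```text
{'clock': 0.0, 'q': array([ 1.27381242,  0.68998042, -0.19449061,  1.56631036,  0.15730615,
        0.90247677, -0.21508427]), 'qd': array([ 1.07814792e-03,  1.69284980e-05, -1.37909370e-03, -1.24827087e-03,
        5.11957302e-04, -1.30066622e-04, -3.73648990e-04]), 'joint_torque': array([-4.02036840e-04, -5.27558863e+01, -1.26738746e+00, -1.53432173e+01,
       -5.26955375e-02,  6.31632764e-03,  1.68147799e-04]), 'tool_pos': array([ 0.20271299, -0.59051371,  0.20832067]), 'eef_rot': array([ 9.86346776e-01,  1.64679207e-01, -2.17954023e-04, -8.65291493e-04]), 'contact_force': array([-0.29859082, -0.86314482, -0.72809873]), 'moment': array([-0.01369779,  0.03684394,  0.02061225]), 'finger_force': 0.0, 'opening': 1.0000116961255214}
top {'fov_y': 46.99389453834073, 'cx': 316.75434438236823, 'cy': 206.10172480846796, 'R': array([[ 0.00266164, -0.99997613, -0.00637564],
       [-0.98975737, -0.0017243 , -0.14274933],
       [ 0.14273493,  0.00669029, -0.98973834]]), 't': array([-0.03691799,  0.62488663,  1.49309351])} 0.995921875
scene {'fov_y': 44.85963288996148, 'cx': 314.6135254383806, 'cy': 203.5978092695835, 'R': array([[-0.50229138, -0.86464644, -0.00948137],
       [-0.64377155,  0.38125592, -0.66347729],
       [ 0.57728811, -0.32715509, -0.74813634]]), 't': array([0.26467744, 0.46236233, 1.13814738])} 0.995875
```

View pics/top0.png

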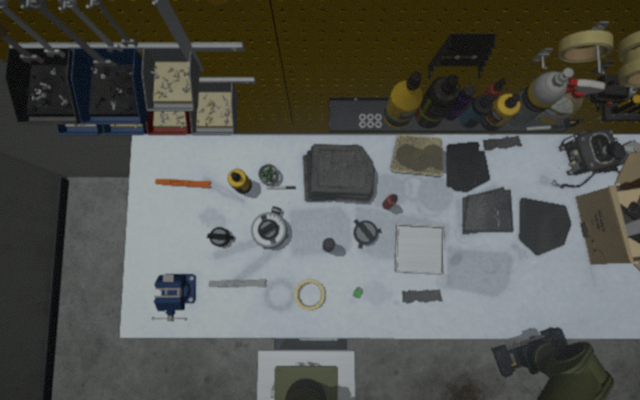

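View pics/scene0.png

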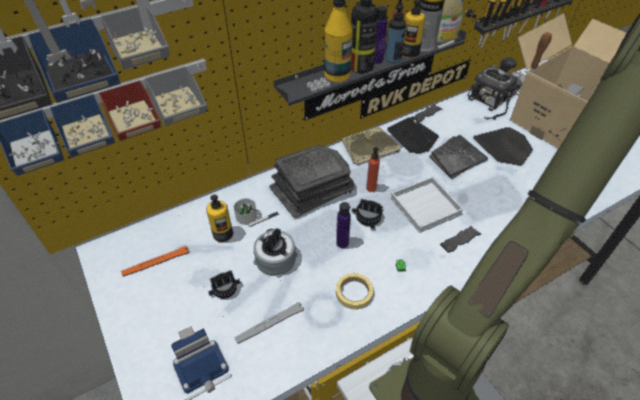

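Top view: housing at (270,230) with used cartridge, left cartridge at (221,236), right at (366,232) (looks three-lugged), tray at (419,249), purple bottle (329,245), yellow (239,180), red (390,201). Measure them by height from the depth.

Run:
```python
from h import *
z=np.load("top0.npz");p,d=z["p"],z["d"];c=r.calibration("top");C=cloud(d,c)
for n,(x0,y0,x1,y1),lo,hi in [("left",(200,218,242,255),.045,.09),("leftcore",(200,218,242,255),.025,.045),("leftlug",(200,218,242,255),.006,.02),("right",(345,212,390,250),.045,.09),("rightcore",(345,212,390,250),.025,.045),("rightlug",(345,212,390,250),.006,.022),
 ("used",(245,205,300,255),.085,.12),("rim",(245,205,300,255),.056,.072),("usedcore",(245,205,300,255),.072,.085),("tray",(385,215,455,285),.02,.035),("purple",(318,232,342,256),.1,.2),("yellow",(222,160,255,200),.05,.2),("red",(378,188,402,215),.05,.2)]:
    Q=C[y0:y1,x0:x1].reshape(-1,3);m=(Q[:,2]>lo)&(Q[:,2]<hi);Q=Q[m]
    if len(Q)<4: print(n,len(Q));continue
    rc=cv2.minAreaRect((Q[:,:2]*1000).astype(np.float32))
    print(n,len(Q),Q.min(0).round(3),Q.max(0).round(3),"med",np.median(Q,0).round(3),"rect",[np.round(a,1) for a in rc])
big=[cv2.resize(p[y:y+70,x:x+80],(640//2*1,280),interpolation=cv2.INTER_CUBIC) for x,y in((190,200),(230,195),(330,195))]
save(np.hstack(big)[:, :],"crop")
```

```text
left 106 [0.513 0.261 0.046] [0.533 0.324 0.079] med [0.522 0.289 0.069] rect [array([523. , 292.1]), array([63.5, 16.4]), np.float64(86.5)]
leftcore 226 [0.492 0.259 0.025] [0.556 0.323 0.044] med [0.515 0.29  0.035] rect [array([523.4, 290.7]), array([63. , 64.8]), np.float64(85.7)]
leftlug 54 [0.47  0.236 0.006] [0.589 0.364 0.019] med [0.52  0.264 0.011] rect [array([530. , 301.7]), array([128.1, 116. ]), np.float64(87.9)]
right 107 [ 0.511 -0.22   0.045] [ 0.566 -0.174  0.077] med [ 0.539 -0.196  0.069] rect [array([ 537.8, -195. ]), array([61.1, 20.4]), np.float64(37.5)]
rightcore 355 [ 0.499 -0.237  0.025] [ 0.577 -0.157  0.045] med [ 0.536 -0.196  0.036] rect [array([ 539.4, -197. ]), array([78.4, 79.7]), np.float64(69.7)]
rightlug 83 [ 0.487 -0.28   0.006] [ 0.61  -0.135  0.022] med [ 0.545 -0.178  0.013] rect [array([ 550.1, -208.5]), array([124.5, 143.3]), np.float64(1.6)]
used 113 [0.523 0.096 0.086] [0.565 0.151 0.12 ] med [0.544 0.122 0.108] rect [array([544. , 124.3]), array([16.9, 60.7]), np.float64(32.8)]
rim 587 [0.487 0.068 0.056] [0.6   0.181 0.072] med [0.543 0.123 0.063] rect [array([543.3, 124.1]), array([112.4, 112.8]), np.float64(0.3)]
usedcore 184 [0.512 0.093 0.072] [0.578 0.155 0.084] med [0.542 0.123 0.076] rect [array([544.9, 124.4]), array([65.5, 62.3]), np.float64(1.9)]
tray 274 [ 0.401 -0.463  0.02 ] [ 0.568 -0.295  0.035] med [ 0.484 -0.387  0.026] rect [array([ 485.5, -378.6]), array([161.6, 160.2]), np.float64(86.7)]
purple 132 [ 0.474 -0.09   0.108] [ 0.511 -0.053  0.178] med [ 0.491 -0.071  0.167] rect [array([493. , -71.4]), array([37. , 37.4]), np.float64(1.3)]
yellow 384 [0.671 0.191 0.05 ] [0.734 0.252 0.177] med [0.696 0.215 0.127] rect [array([702.7, 220.4]), array([60. , 60.5]), np.float64(42.8)]
red 145 [ 0.617 -0.29   0.051] [ 0.653 -0.256  0.183] med [ 0.63  -0.267  0.13 ] rect [array([ 634.8, -272.7]), array([32.6, 32.5]), np.float64(43.0)]
```

```bash
python3 -c "
import cv2;i=cv2.imread('pics/crop.png');cv2.imwrite('pics/crop1.png',cv2.resize(i,(800,233)))"
```

```text
(no output)
```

View pics/crop1.png

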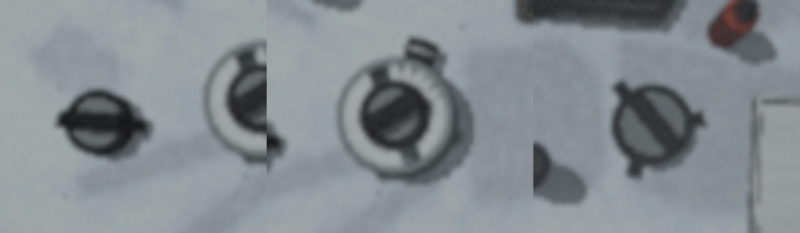

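Left is the fresh one at (0.523, 0.291), with its bar at 86.5°. The used one is at (0.544, 0.124) with its bar at 122.8°, which puts the slots near 22.8°/202.8°. The right one is the wide cartridge. All sizes match those given. I'll move above the housing with tool x turned to 122.8°.

Request:
step_arm:
  increments:
    - [[1.7, 3.55, 0.5], [0, 0, 5.2]]
    - [[1.7, 3.55, 0.5], [0, 0, 5.2]]
    - [[1.7, 3.55, 0.5], [0, 0, 5.2]]
    - [[1.7, 3.55, 0.5], [0, 0, 5.2]]
    - [[1.7, 3.55, 0.5], [0, 0, 5.2]]
    - [[1.7, 3.55, 0.5], [0, 0, 5.2]]
    - [[1.7, 3.55, 0.5], [0, 0, 5.2]]
    - [[1.7, 3.55, 0.5], [0, 0, 5.2]]
    - [[1.7, 3.55, 0.5], [0, 0, 5.2]]
    - [[1.7, 3.55, 0.5], [0, 0, 5.2]]
  fingers: 1.0

```text
clock: 1.1
tool_pos: [0.3732, -0.2346, 0.2592]
eef_rot: [0.813, 0.582, -0.0, -0.0]
contact_force: [0.9, 0.3, -0.7]
opening: 0.998
finger_force: 0.0
```

Request:
step_arm:
  increments:
    - [[1.7, 3.55, 0], [0, 0, 5.2]]
    - [[1.7, 3.55, 0], [0, 0, 5.2]]
    - [[1.7, 3.55, 0], [0, 0, 5.2]]
    - [[1.7, 3.55, 0], [0, 0, 5.2]]
    - [[1.7, 3.55, 0], [0, 0, 5.2]]
    - [[1.7, 3.55, 0], [0, 0, 5.2]]
    - [[1.7, 3.55, 0], [0, 0, 5.2]]
    - [[1.7, 3.55, 0], [0, 0, 5.2]]
    - [[1.7, 3.55, 0], [0, 0, 5.2]]
    - [[1.7, 3.55, 0], [0, 0, 5.2]]

```text
clock: 2.1
tool_pos: [0.5433, 0.12, 0.2588]
eef_rot: [0.476, 0.879, -0.0, -0.0]
contact_force: [0.2, -0.5, 0.3]
opening: 1.002
finger_force: 0.0
```

Run:
```python
from h import *
s=r.get_state();print(s["tool_pos"],s["q"].round(2))
p,d,c=snap("wrist");save(p,"w1");C=cloud(d,c).reshape(-1,3)
near=np.hypot(C[:,0]-.544,C[:,1]-.124)<.075
for n,lo,hi in[("bar",.09,.125),("core",.069,.085),("rim",.058,.068)]:
    Q=C[near&(C[:,2]>lo)&(C[:,2]<hi)]
    if len(Q)<10: print(n,len(Q));continue
    print(n,len(Q),np.median(Q,0).round(4),[np.round(a,1) for a in cv2.minAreaRect((Q[:,:2]*1000).astype(np.float32))], cv2.minEnclosingCircle((Q[:,:2]*1000).astype(np.float32)))
```

```text
[0.54329457 0.12000307 0.25876495] [ 0.12  0.61 -0.71  1.7   0.46  1.01 -0.18]
bar 894 [0.5442 0.1363 0.1114] [array([545.2, 134.8]), array([16.2, 60.7]), np.float64(33.7)] ((545.5722045898438, 134.90740966796875), 30.728422164916992)
core 1775 [0.5435 0.1363 0.0781] [array([545.1, 135.6]), array([66.3, 64.8]), np.float64(33.6)] ((545.76171875, 134.473388671875), 33.8383903503418)
rim 4102 [0.5405 0.1412 0.0657] [array([545.4, 134.2]), array([114.8, 115.7]), np.float64(35.5)] ((545.7437133789062, 134.3312530517578), 58.09127426147461)
```

View pics/w1.png

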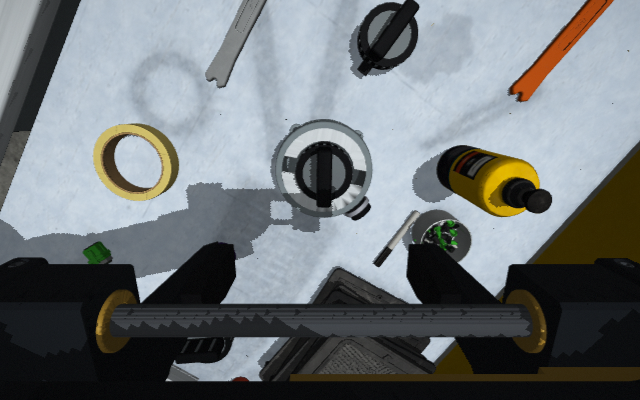

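Wrist view: housing at (323,170), bar upright in the picture, slots left and right. The wrist gives y about 10 mm greater than the top camera, possibly because the arm was still moving, so I'll retake it now that it has settled.

```bash
cat >> h.py <<'E'
def meas(n,cen,levels,rad=.075):
    c=r.calibration(n);p,d=r.snapshot(n);C=cloud(d,c).reshape(-1,3)
    near=np.hypot(C[:,0]-cen[0],C[:,1]-cen[1])<rad
    for k,lo,hi in levels:
        Q=C[near&(C[:,2]>lo)&(C[:,2]<hi)]
        if len(Q)<10: print(n,k,len(Q));continue
        q=(Q[:,:2]*1000).astype(np.float32);a=cv2.minAreaRect(q);e=cv2.minEnclosingCircle(q)
        print(n,k,len(Q),"zmed %.4f"%np.median(Q[:,2]),"rect",np.round(a[0],1),np.round(a[1],1),round(a[2],1),"circ",np.round(e[0],1),round(e[1],1))
    return p
E
python3 - <<'E'
from h import *
s=r.get_state();print(s["clock"],s["tool_pos"],s["qd"].round(3))
L=[("bar",.09,.125),("core",.069,.085),("rim",.058,.068)]
meas("wrist",(.544,.13),L)
meas("wrist",(.544,.13),L);meas("top",(.544,.13),L)
c=r.calibration("wrist");R=c["R"];print("cam pos",(-R.T@c["t"]).round(4),R.round(3))
s=r.get_state();print(s["clock"],s["tool_pos"],s["qd"].round(3))
E
```

```text
2.15 [0.54531452 0.12850968 0.25936397] [ 0.045 -0.049 -0.004  0.085 -0.048 -0.052 -0.052]
wrist bar 883 zmed 0.1108 rect [542.7 124.8] [16.3 60.8] 33.4 circ [542.4 124.5] 31.0
wrist core 1759 zmed 0.0775 rect [542.6 125.1] [67.  65.5] 35.1 circ [543. 124.] 34.0
wrist rim 4001 zmed 0.0650 rect [543.1 124. ] [114.7 114.8] 33.4 circ [543.1 123.9] 58.2
wrist bar 886 zmed 0.1108 rect [543.  124.2] [16.2 62.2] 33.5 circ [543.4 124.3] 31.4
wrist core 1757 zmed 0.0775 rect [542.6 125.1] [66.6 65.4] 28.7 circ [543.1 124.2] 33.9
wrist rim 4034 zmed 0.0650 rect [543.1 124.5] [114.7 114.4] 33.4 circ [543.1 124.2] 58.0
top bar 0
top core 0
top rim 15 zmed 0.0613 rect [582.3  84.4] [40.   4.2] 40.1 circ [581.3  85.5] 20.0
cam pos [0.5017 0.1813 0.4351] [[ 0.839  0.544 -0.001]
 [ 0.522 -0.804  0.286]
 [ 0.155 -0.241 -0.958]]
2.3 [0.54255395 0.11925785 0.25849967] [ 0.035 -0.017  0.03   0.025  0.001  0.004  0.001]
```

Settled, both cameras agree: axis (0.5431, 0.1242), bar at 123.4°. I'll descend to TCP z ≈ 0.080 and grip.

Request:
step_arm:
  increments:
    - [[0.05, 0.47, -2.5], [0, 0, 0.3]]
    - [[0, 0, -2.5], [0, 0, 0]]
    - [[0, 0, -2.5], [0, 0, 0]]
    - [[0, 0, -2.5], [0, 0, 0]]
    - [[0, 0, -2.5], [0, 0, 0]]
    - [[0, 0, -2.0], [0, 0, 0]]
    - [[0, 0, -1.5], [0, 0, 0]]
    - [[0, 0, -1.0], [0, 0, 0]]
    - [[0, 0, -0.8], [0, 0, 0]]
    - [[0, 0, 0], [0, 0, 0]]
  fingers: 0.7
  grip_force: 45

```text
clock: 3.3
tool_pos: [0.543, 0.1225, 0.0805]
eef_rot: [0.476, 0.88, -0.001, -0.0]
contact_force: [0.5, -0.1, -1.3]
opening: 0.701
finger_force: 0.0
```

Request:
step_arm:
  increments:
    - [[0, 0, 0], [0, 0, 0]]
    - [[0, 0, 0], [0, 0, 0]]
    - [[0, 0, 0], [0, 0, 0]]
    - [[0, 0, 0], [0, 0, 0]]
    - [[0, 0, 0], [0, 0, 0]]
    - [[0, 0, 0], [0, 0, 0]]
    - [[0, 0, 0], [0, 0, 0]]
    - [[0, 0, 0], [0, 0, 0]]
    - [[0, 0, 0], [0, 0, 0]]
    - [[0, 0, 0], [0, 0, 0]]
  fingers: 0.0

```text
clock: 4.3
tool_pos: [0.5435, 0.1236, 0.0811]
eef_rot: [0.475, 0.88, 0.0, 0.0]
contact_force: [0.9, -0.8, -0.4]
opening: 0.013
finger_force: 0.0
```

Run:
```python
from h import *
s=r.get_state();print(s["tool_pos"],s["opening"],s["finger_force"],s["eef_rot"])
save(meas("wrist",(.5431,.1242),[("bar",.09,.125),("core",.069,.085),("rim",.058,.068)]),"w2")
```

```text
[0.54353147 0.12358355 0.08113388] 0.012584901678693956 0.0 [4.75188837e-01 8.79883838e-01 2.81042699e-05 1.08688005e-05]
wrist bar 2290 zmed 0.1110 rect [538.  126.5] [26.5 55.9] 11.8 circ [541.1 126.4] 29.0
wrist core 4731 zmed 0.0774 rect [539.4 130. ] [67.7 54.3] 33.3 circ [542.9 124.4] 34.0
wrist rim 9855 zmed 0.0650 rect [534.5 137.6] [116.   84.6] 33.3 circ [543.3 124.3] 58.2
```

View pics/w2.png

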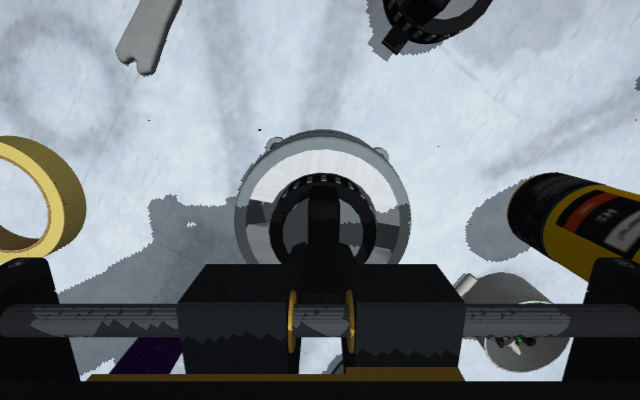

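The fingers appear to be either side of the bar (gap centred at (322,325)), but the opening and force readings say empty. I'll test with a small press: a real grip should feel the spring.

Request:
step_arm:
  increments:
    - [[0, 0, -0.1], [0, 0, 0]]
    - [[0, 0, -0.1], [0, 0, 0]]
    - [[0, 0, -0.1], [0, 0, 0]]
    - [[0, 0, 0], [0, 0, 0]]
    - [[0, 0, 0], [0, 0, 0]]
    - [[0, 0, 0], [0, 0, 0]]
    - [[0, 0, 0], [0, 0, 0]]
    - [[0, 0, 0], [0, 0, 0]]
    - [[0, 0, 0], [0, 0, 0]]
    - [[0, 0, 0], [0, 0, 0]]
  fingers: 0.0
  grip_force: 45

```text
clock: 5.35
tool_pos: [0.5437, 0.1237, 0.0785]
eef_rot: [0.475, 0.88, 0.0, 0.0]
contact_force: [-1.1, -0.1, 5.7]
opening: 0.004
finger_force: 2.6
```

Run:
```python
from h import *
s=r.get_state();print({k:np.round(v,3) for k,v in s.items()})
c=r.calibration("wrist");p,d=r.snapshot("wrist");C=cloud(d,c)
q=s["eef_rot"]
from scipy.spatial.transform import Rotation as Ro
T=Ro.from_quat(q).inv().apply((C-s["tool_pos"]).reshape(-1,3)).reshape(C.shape)
for row in (265,285,310,340,365):
    print(row,[(u,*(T[row,u]*1000).round(0).astype(int)) for u in (180,200,240,280,286,300,322,345,350,357,365,400,450,460) ])
```

```text
{'clock': np.float64(5.35), 'q': array([ 0.004,  0.84 , -0.535,  1.868,  0.701,  0.629, -0.39 ]), 'qd': array([-0.001, -0.   , -0.001,  0.   ,  0.001, -0.   , -0.001]), 'joint_torque': array([-1.6400e-01, -4.8277e+01, -5.6060e+00, -8.6660e+00,  4.4000e-02,
       -3.0700e-01,  0.0000e+00]), 'tool_pos': array([0.544, 0.124, 0.078]), 'eef_rot': array([0.475, 0.88 , 0.   , 0.   ]), 'contact_force': array([-1.118, -0.12 ,  5.655]), 'moment': array([-0.145,  0.094, -0.037]), 'finger_force': np.float64(2.645), 'opening': np.float64(0.004)}
265 [(180, np.int64(-58), np.int64(-126), np.int64(76)), (200, np.int64(-59), np.int64(-109), np.int64(79)), (240, np.int64(35), np.int64(-22), np.int64(-102)), (280, np.int64(34), np.int64(-12), np.int64(-100)), (286, np.int64(35), np.int64(-10), np.int64(-101)), (300, np.int64(11), np.int64(-10), np.int64(-57)), (322, np.int64(9), np.int64(0), np.int64(-52)), (345, np.int64(11), np.int64(10), np.int64(-56)), (350, np.int64(34), np.int64(7), np.int64(-100)), (357, np.int64(35), np.int64(9), np.int64(-101)), (365, np.int64(34), np.int64(11), np.int64(-99
[... 2324 characters left out ...]
(-168), np.int64(-140), np.int64(76)), (200, np.int64(19), np.int64(-28), np.int64(-119)), (240, np.int64(19), np.int64(-19), np.int64(-119)), (280, np.int64(19), np.int64(-10), np.int64(-119)), (286, np.int64(19), np.int64(-9), np.int64(-118)), (300, np.int64(-168), np.int64(-21), np.int64(77)), (322, np.int64(-169), np.int64(0), np.int64(78)), (345, np.int64(-2), np.int64(7), np.int64(-97)), (350, np.int64(11), np.int64(7), np.int64(-110)), (357, np.int64(19), np.int64(7), np.int64(-119)), (365, np.int64(20), np.int64(9), np.int64(-120)), (400, np.int64(19), np.int64(17), np.int64(-119)), (450, np.int64(19), np.int64(29), np.int64(-119)), (460, np.int64(-169), np.int64(137), np.int64(77))]
```

Run:
```python
from h import *
from scipy.spatial.transform import Rotation as Ro
s=r.get_state()
c=r.calibration("wrist");p,d=r.snapshot("wrist");C=cloud(d,c)
T=Ro.from_quat(s["eef_rot"]).inv().apply((C-s["tool_pos"]).reshape(-1,3)).reshape(C.shape)*1000
for u in (308,322,336): print(u,[(row,*T[row,u].round().astype(int).tolist()) for row in range(170,300,8)])
c=r.calibration("scene");p,d=r.snapshot("scene");X=np.array([.5431,.1242,.1]);q=c["R"]@X+c["t"];u=int(c["cx"]+f(c)*q[0]/q[2]);v=int(c["cy"]+f(c)*q[1]/q[2]);print(u,v)
save(cv2.resize(p[v-60:v+60,u-80:u+80],(800,600),interpolation=cv2.INTER_CUBIC),"s2")
```

```text
308 [(170, 39, -8, 14), (178, 33, -9, 15), (186, 31, -8, 5), (194, 26, -8, 3), (202, 30, -7, -25), (210, 27, -7, -28), (218, 23, -7, -29), (226, 18, -7, -28), (234, 14, -7, -28), (242, 10, -7, -29), (250, 9, -7, -37), (258, 9, -7, -46), (266, 9, -6, -53), (274, 9, -6, -61), (282, 10, -6, -68), (290, 9, -6, -73), (298, 8, -5, -76)]
322 [(170, 39, 0, 15), (178, 34, 0, 11), (186, 32, 0, 0), (194, 32, 0, -18), (202, 31, 0, -30), (210, 27, 0, -29), (218, 23, 0, -30), (226, 19, 0, -31), (234, 15, 0, -31), (242, 11, 0, -31), (250, 10, 0, -39), (258, 10, 0, -47), (266, 8, 0, -51), (274, 4, 0, -51), (282, 0, 0, -52), (290, 10, 0, -74), (298, 8, 0, -75)]
336 [(170, 39, 9, 14), (178, 34, 9, 15), (186, 31, 8, 5), (194, 31, 7, -15), (202, 31, 7, -30), (210, 27, 7, -29), (218, 23, 7, -30), (226, 19, 7, -29), (234, 15, 7, -30), (242, 10, 7, -30), (250, 10, 7, -38), (258, 10, 6, -48), (266, 9, 6, -54), (274, 10, 6, -61), (282, 10, 5, -67), (290, 10, 5, -73), (298, 8, 5, -76)]
272 237
```

View pics/s2.png

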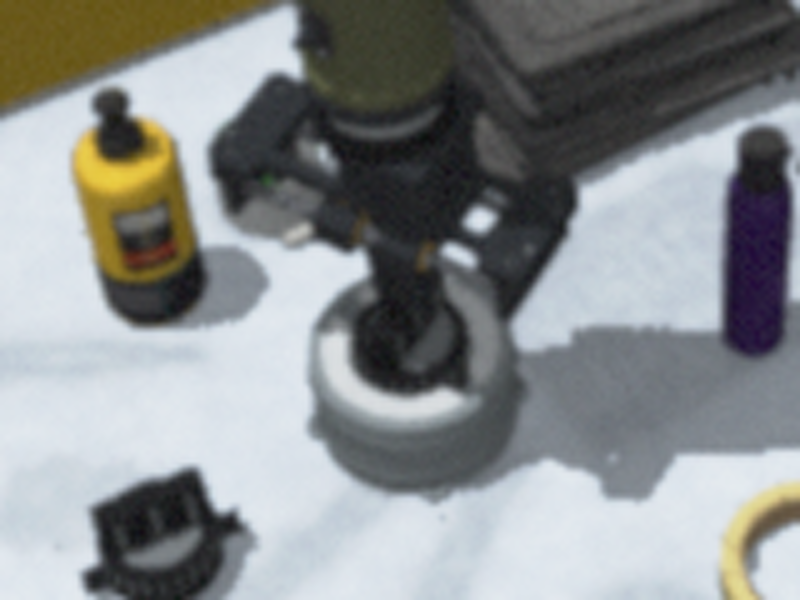

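The force and depth suggest the closed fingers stand on top of the bar, so the fingertips may not be where I assumed. I'll raise, open and measure them in the tool frame.

Request:
step_arm:
  increments:
    - [[0, 0, 0.5], [0, 0, 0]]
    - [[0, 0, 1.5], [0, 0, 0]]
    - [[0, 0, 2], [0, 0, 0]]
    - [[0, 0, 2], [0, 0, 0]]
    - [[0, 0, 0], [0, 0, 0]]
    - [[0, 0, 0], [0, 0, 0]]
    - [[0, 0, 0], [0, 0, 0]]
    - [[0, 0, 0], [0, 0, 0]]
    - [[0, 0, 0], [0, 0, 0]]
    - [[0, 0, 0], [0, 0, 0]]
  fingers: 0.5

```text
clock: 6.5
tool_pos: [0.5433, 0.1235, 0.1377]
eef_rot: [0.475, 0.88, -0.0, -0.0]
contact_force: [-0.2, -0.0, 0.0]
opening: 0.497
finger_force: 0.0
```

Run:
```python
from h import *
from scipy.spatial.transform import Rotation as Ro
s=r.get_state();print(s["tool_pos"],s["opening"],s["contact_force"])
c=r.calibration("wrist");p,d=r.snapshot("wrist");C=cloud(d,c);save(p,"w3")
T=Ro.from_quat(s["eef_rot"]).inv().apply((C-s["tool_pos"]).reshape(-1,3))*1000
m=(abs(T[:,0])<14)&(abs(T[:,1])<80)&(T[:,2]<25)&(d.ravel()>0)
h,_,_=np.histogram2d(T[m,2],T[m,1],bins=[range(-90,30,6),range(-60,61,8)])
print("cols y",list(range(-60,60,8)))
for z,row in zip(range(-90,30,6),h.astype(int)): print(z,row)
```

```text
[0.54326372 0.12353352 0.13768801] 0.4973473929892813 [-0.2089428  -0.00658759  0.04179512]
cols y [-60, -52, -44, -36, -28, -20, -12, -4, 4, 12, 20, 28, 36, 44, 52]
-90 [  0   0   0 152   0   0   0   0   0   0   0 154   0   0   0]
-84 [  0   0  26 245   0   0   0   0   0   0   0 270   0   0   0]
-78 [  0   0  76 273 237   0   0   0   0   0 306 241  35   0   0]
-72 [  0   0  68 171 104   0   0   0   0   0 148 179  26   0   0]
-66 [  0   0  46 158 128   0   0   0   0   0 155 145  21   0   0]
-60 [  0   0  31 144 192   0   0   0   0   0 215 148   8   0   0]
-54 [  0   0  23 126 227   0   0   0   0   0 261 128   0   0   0]
-48 [  0   0  12 112 141   0   0   0   0   0 156  98   0   0   0]
-42 [  0   0   3  97 120   0   0   0   0   0 140  82   0   0   0]
-36 [  0   0   0  61 101   0   0   0   0   0 119  43   0   0   0]
-30 [0 0 0 0 3 0 0 0 0 0 1 0 0 0 0]
-24 [0 0 0 0 0 0 0 0 0 0 0 0 0 0 0]
-18 [0 0 0 0 0 0 0 0 0 0 0 0 0 0 0]
-12 [0 0 0 0 0 0 0 0 0 0 0 0 0 0 0]
-6 [0 0 0 0 0 0 0 0 0 0 0 0 0 0 0]
0 [0 0 0 0 0 0 0 0 0 0 0 0 0 0 0]
6 [0 0 0 0 0 0 0 0 0 0 0 0 0 0 0]
12 [0 0 0 0 0 0 0 0 0 0 0 0 0 0 0]
18 [0 0 0 0 0 0 0 0 0 0 0 0 0 0 0]
```

View pics/w3.png

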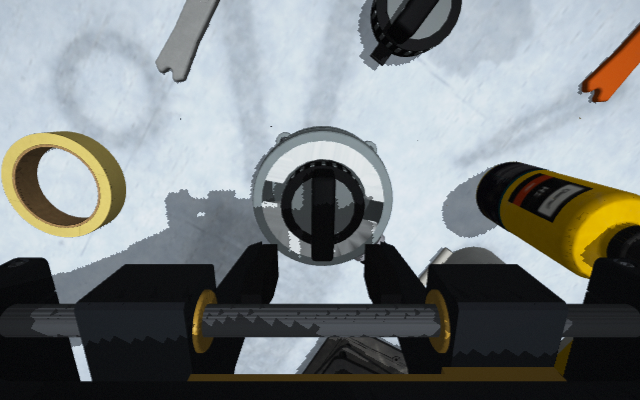

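The fingertips really end about 30 mm above the reported TCP: nothing of the fingers lies below tool z = -30 mm. So the true tip is reported z + 0.030, and I need TCP z ≈ 0.049. Descend again.

Request:
step_arm:
  increments:
    - [[0, 0.06, -1.5], [0, 0, 0]]
    - [[0, 0, -1.5], [0, 0, 0]]
    - [[0, 0, -1.5], [0, 0, 0]]
    - [[0, 0, -1.5], [0, 0, 0]]
    - [[0, 0, -1.2], [0, 0, 0]]
    - [[0, 0, -0.8], [0, 0, 0]]
    - [[0, 0, -0.6], [0, 0, 0]]
    - [[0, 0, -0.2], [0, 0, 0]]
    - [[0, 0, 0], [0, 0, 0]]
    - [[0, 0, 0], [0, 0, 0]]
  fingers: 0.5

```text
clock: 7.55
tool_pos: [0.5439, 0.1243, 0.0506]
eef_rot: [0.475, 0.88, 0.0, 0.0]
contact_force: [-0.3, -0.3, -0.1]
opening: 0.501
finger_force: 0.0
```

Request:
step_arm:
  increments:
    - [[0, 0, 0], [0, 0, 0]]
    - [[0, 0, 0], [0, 0, 0]]
    - [[0, 0, 0], [0, 0, 0]]
    - [[0, 0, 0], [0, 0, 0]]
    - [[0, 0, 0], [0, 0, 0]]
    - [[0, 0, 0], [0, 0, 0]]
    - [[0, 0, 0], [0, 0, 0]]
    - [[0, 0, 0], [0, 0, 0]]
    - [[0, 0, 0], [0, 0, 0]]
    - [[0, 0, 0], [0, 0, 0]]
  fingers: 0.0
  grip_force: 45

```text
clock: 8.55
tool_pos: [0.544, 0.1244, 0.0503]
eef_rot: [0.475, 0.88, 0.0, 0.0]
contact_force: [1.9, 0.4, 1.9]
opening: 0.182
finger_force: 44.9
```

Gripped: 16 mm opening, 45 N. Press down 6.5 mm.

Request:
step_arm:
  increments:
    - [[0, 0, -0.15], [0, 0, 0]]
    - [[0, 0, -0.15], [0, 0, 0]]
    - [[0, 0, -0.15], [0, 0, 0]]
    - [[0, 0, -0.15], [0, 0, 0]]
    - [[0, 0, -0.05], [0, 0, 0]]
    - [[0, 0, 0], [0, 0, 0]]
    - [[0, 0, 0], [0, 0, 0]]
    - [[0, 0, 0], [0, 0, 0]]
    - [[0, 0, 0], [0, 0, 0]]
    - [[0, 0, 0], [0, 0, 0]]

```text
clock: 9.55
tool_pos: [0.544, 0.1245, 0.0441]
eef_rot: [0.475, 0.88, 0.0, 0.0]
contact_force: [1.2, -0.1, 7.0]
opening: 0.177
finger_force: 44.9
```

Request:
step_arm:
  increments:
    - [[0, 0, 0], [0, 0, 5]]
    - [[0, 0, 0], [0, 0, 6]]
    - [[0, 0, 0], [0, 0, 6]]
    - [[0, 0, 0], [0, 0, 6]]
    - [[0, 0, 0], [0, 0, 6]]
    - [[0, 0, 0], [0, 0, 6]]
    - [[0, 0, 0], [0, 0, 6]]
    - [[0, 0, 0], [0, 0, 6]]
    - [[0, 0, 0], [0, 0, 6]]
    - [[0, 0, 0], [0, 0, 5]]

```text
clock: 10.55
tool_pos: [0.5433, 0.1239, 0.0439]
eef_rot: [-0.013, 1.0, -0.0, -0.0]
contact_force: [0.7, -1.2, 6.8]
opening: 0.176
finger_force: 44.9
```

Request:
step_arm:
  increments:
    - [[0, 0, 0], [0, 0, 5]]
    - [[0, 0, 0], [0, 0, 5]]
    - [[0, 0, 0], [0, 0, 5]]
    - [[0, 0, 0], [0, 0, 4]]
    - [[0, 0, 0], [0, 0, 3]]
    - [[0, 0, 0], [0, 0, 0]]
    - [[0, 0, 0], [0, 0, 0]]
    - [[0, 0, 0], [0, 0, 0]]
    - [[0, 0, 0], [0, 0, 0]]
    - [[0, 0, 0], [0, 0, 0]]

```text
clock: 11.55
tool_pos: [0.5434, 0.1239, 0.044]
eef_rot: [-0.202, 0.979, -0.0, -0.0]
contact_force: [-0.2, -0.6, 7.0]
opening: 0.176
finger_force: 44.9
```

Request:
step_arm:
  increments:
    - [[0, 0, 0.2], [0, 0, 0]]
    - [[0, 0, 0.2], [0, 0, 0]]
    - [[0, 0, 0.3], [0, 0, 0]]
    - [[0, 0, 0.3], [0, 0, 0]]
    - [[0, 0, 0.4], [0, 0, 0]]
    - [[0, 0, 0.4], [0, 0, 0]]
    - [[0, 0, 0.6], [0, 0, 0]]
    - [[0, 0, 0.6], [0, 0, 0]]
    - [[0, 0, 0.6], [0, 0, 0]]
    - [[0, 0, 0.6], [0, 0, 0]]

```text
clock: 12.55
tool_pos: [0.5431, 0.124, 0.0859]
eef_rot: [-0.202, 0.979, -0.0, -0.0]
contact_force: [-0.4, 0.5, -3.4]
opening: 0.175
finger_force: 44.9
```

Request:
step_arm:
  increments:
    - [[0, 0, 2], [0, 0, -3]]
    - [[0, 0, 3], [0, 0, -6]]
    - [[0, 0, 3.5], [0, 0, -6]]
    - [[-0.2, -1, 3], [0, 0, -6]]
    - [[-0.2, -2, 1.5], [0, 0, -6]]
    - [[-0.4, -3, 0], [0, 0, -6]]
    - [[-0.4, -3.5, 0], [0, 0, -6]]
    - [[-0.4, -3.5, 0], [0, 0, -6]]
    - [[-0.4, -3.5, 0], [0, 0, -6]]
    - [[-0.4, -3.5, 0], [0, 0, -6]]

```text
clock: 13.55
tool_pos: [0.5188, -0.0771, 0.2159]
eef_rot: [0.292, 0.956, 0.0, -0.0]
contact_force: [1.1, -0.2, -3.2]
opening: 0.175
finger_force: 44.9
```

Request:
step_arm:
  increments:
    - [[-0.4, -3.5, 0], [0, 0, -6]]
    - [[-0.4, -3.5, 0], [0, 0, -6]]
    - [[-0.4, -3.5, 0], [0, 0, -6]]
    - [[-0.4, -3.5, 0], [0, 0, -6]]
    - [[-0.4, -3.5, 0], [0, 0, -6]]
    - [[-0.4, -3.5, 0], [0, 0, -6]]
    - [[-0.4, -3.5, 0], [0, 0, -6]]
    - [[-0.4, -3, 0], [0, 0, -4]]
    - [[-0.2, -2, 0], [0, 0, 0]]
    - [[-0.2, -1, 0], [0, 0, 0]]

```text
clock: 14.55
tool_pos: [0.4824, -0.3829, 0.2154]
eef_rot: [0.642, 0.767, -0.0, -0.0]
contact_force: [-0.4, 0.3, -2.7]
opening: 0.181
finger_force: 44.9
```

Request:
step_arm:
  increments:
    - [[0.1, 0.2, -1.5], [0, 0, 0]]
    - [[0.1, 0.1, -2.5], [0, 0, 0]]
    - [[0, 0, -3], [0, 0, 0]]
    - [[0, 0, -3], [0, 0, 0]]
    - [[0, 0, -3], [0, 0, 0]]
    - [[0, 0, -2.5], [0, 0, 0]]
    - [[0, 0, -2], [0, 0, 0]]
    - [[0, 0, -1], [0, 0, 0]]
    - [[0, 0, -0.5], [0, 0, 0]]
    - [[0, 0, -0.3], [0, 0, 0]]

```text
clock: 15.55
tool_pos: [0.4862, -0.3775, 0.023]
eef_rot: [0.641, 0.768, 0.0, 0.0]
contact_force: [0.1, 0.2, -2.7]
opening: 0.178
finger_force: 44.9
```

Request:
step_arm:
  increments:
    - [[0, 0, -0.2], [0, 0, 0]]
    - [[0, 0, -0.2], [0, 0, 0]]
    - [[0, 0, -0.2], [0, 0, 0]]
    - [[0, 0, -0.1], [0, 0, 0]]
    - [[0, 0, 0], [0, 0, 0]]
    - [[0, 0, 0], [0, 0, 0]]
    - [[0, 0, 0], [0, 0, 0]]
    - [[0, 0, 0], [0, 0, 0]]
    - [[0, 0, 0], [0, 0, 0]]
    - [[0, 0, 0], [0, 0, 0]]

```text
clock: 16.55
tool_pos: [0.4855, -0.3778, 0.0157]
eef_rot: [0.641, 0.767, 0.0, 0.0]
contact_force: [-0.1, 0.3, -2.9]
opening: 0.177
finger_force: 44.9
```

Still hanging, so lower a little more until it touches.

Request:
step_arm:
  increments:
    - [[0, 0, -0.1], [0, 0, 0]]
    - [[0, 0, -0.1], [0, 0, 0]]
    - [[0, 0, -0.1], [0, 0, 0]]
    - [[0, 0, 0], [0, 0, 0]]
    - [[0, 0, 0], [0, 0, 0]]
    - [[0, 0, 0], [0, 0, 0]]
    - [[0, 0, 0], [0, 0, 0]]
    - [[0, 0, 0], [0, 0, 0]]
    - [[0, 0, 0], [0, 0, 0]]
    - [[0, 0, 0], [0, 0, 0]]

```text
clock: 17.55
tool_pos: [0.4858, -0.3779, 0.0143]
eef_rot: [0.641, 0.767, -0.0, 0.001]
contact_force: [-2.7, 0.8, 9.3]
opening: 0.178
finger_force: 45.0
```

Request:
step_arm:
  increments:
    - [[0, 0, 0.1], [0, 0, 0]]
    - [[0, 0, 0], [0, 0, 0]]
    - [[0, 0, 0], [0, 0, 0]]
    - [[0, 0, 0], [0, 0, 0]]
    - [[0, 0, 1], [0, 0, 0]]
    - [[0, 0, 2], [0, 0, 0]]
    - [[0, 0, 3], [0, 0, 0]]
    - [[0, 0, 4], [0, 0, 0]]
    - [[0, 0, 4], [0, 0, 0]]
    - [[0, 0, 4], [0, 0, 0]]
  fingers: 0.5

```text
clock: 18.55
tool_pos: [0.4853, -0.3776, 0.1959]
eef_rot: [0.641, 0.768, 0.0, 0.0]
contact_force: [0.3, -0.3, 0.6]
opening: 0.499
finger_force: 0.0
```

Run:
```python
from h import *
s=r.get_state();print(s["tool_pos"],s["opening"])
meas("wrist",(.4855,-.378),[("bar",.05,.085),("core",.032,.046)],.06)
```

```text
[ 0.48534457 -0.37759391  0.19586473] 0.49920421791790465
wrist bar 1053 zmed 0.0747 rect [ 484.9 -377.5] [16.1 61.5] 10.2 circ [ 484.6 -377.6] 31.0
wrist core 2037 zmed 0.0415 rect [ 484.6 -376.6] [67. 65.] 11.4 circ [ 484.6 -377.8] 33.8
```

Request:
step_arm:
  increments:
    - [[0.2, 2, 2], [0, 0, -1]]
    - [[0.2, 3, 1], [0, 0, -1]]
    - [[0.2, 3.5, 0], [0, 0, -1]]
    - [[0.2, 3.5, 0], [0, 0, -1]]
    - [[0.2, 3.5, 0], [0, 0, -1]]
    - [[0.2, 3.5, 0], [0, 0, -1]]
    - [[0.2, 3.5, 0], [0, 0, -1]]
    - [[0.2, 3.5, 0], [0, 0, -1]]
    - [[0.2, 3.5, 0], [0, 0, -1]]
    - [[0.2, 3.5, 0], [0, 0, -1]]

```text
clock: 19.6
tool_pos: [0.5054, -0.0464, 0.2241]
eef_rot: [0.706, 0.708, 0.0, 0.0]
contact_force: [0.7, 0.3, 0.4]
opening: 0.498
finger_force: 0.0
```

Request:
step_arm:
  increments:
    - [[0.2, 3.5, 0], [0, 0, -1]]
    - [[0.2, 3.5, 0], [0, 0, -1]]
    - [[0.2, 3.5, 0], [0, 0, -1]]
    - [[0.2, 3.5, 0], [0, 0, -0.7]]
    - [[0.2, 3.5, 0], [0, 0, 0]]
    - [[0.2, 3.5, 0], [0, 0, 0]]
    - [[0.2, 3.5, 0], [0, 0, 0]]
    - [[0.2, 3.5, 0], [0, 0, 0]]
    - [[0.2, 3, 0], [0, 0, 0]]
    - [[0, 2.4, 0], [0, 0, 0]]

```text
clock: 20.6
tool_pos: [0.5232, 0.2887, 0.2241]
eef_rot: [0.727, 0.686, 0.001, -0.0]
contact_force: [-0.2, -1.2, 0.8]
opening: 0.504
finger_force: 0.0
```

Run:
```python
from h import *
L=[("bar",.05,.085),("core",.03,.046),("lugs",.009,.022)]
r.snapshot("top");r.snapshot("top");r.snapshot("top")
for i in range(2):
    s=r.get_state();print(s["tool_pos"],s["eef_rot"].round(3));meas("wrist",(.523,.291),L,.055)
s=r.get_state();print(s["tool_pos"])
```

```text
[0.52271692 0.28802811 0.22388465] [ 0.727  0.687  0.    -0.   ]
wrist bar 864 zmed 0.0707 rect [522.1 292.8] [60.9 16.7] 86.6 circ [522.5 292.6] 30.9
wrist core 1740 zmed 0.0374 rect [522.  292.7] [66.1 66.4] 48.9 circ [521.9 292.1] 33.8
wrist lugs 157 zmed 0.0170 rect [523.9 326.8] [21.4 44.7] 86.9 circ [523.3 316.1] 22.4
[0.52326072 0.28579359 0.22368809] [ 0.728  0.686 -0.     0.   ]
wrist bar 866 zmed 0.0707 rect [521.7 292.8] [60.8 16.1] 86.6 circ [522.7 292.6] 30.9
wrist core 1745 zmed 0.0374 rect [522.1 293. ] [65.8 65.8] 87.6 circ [522.1 292.2] 33.8
wrist lugs 150 zmed 0.0170 rect [526.9 325.6] [23.4 49.2] 81.3 circ [525.2 314.2] 24.6
[0.52363107 0.28459952 0.22361756]
```

Fresh cartridge centre is (0.522, 0.2925), 66 mm core, bar at 86.6° and aligned with the tool. Descend.

Request:
step_arm:
  increments:
    - [[-0.15, 0.65, -1.5], [0, 0, 0]]
    - [[0, 0, -3], [0, 0, 0]]
    - [[0, 0, -3], [0, 0, 0]]
    - [[0, 0, -3], [0, 0, 0]]
    - [[0, 0, -3], [0, 0, 0]]
    - [[0, 0, -3], [0, 0, 0]]
    - [[0, 0, -2.3], [0, 0, 0]]
    - [[0, 0, -1.5], [0, 0, 0]]
    - [[0, 0, -0.7], [0, 0, 0]]
    - [[0, 0, -0.2], [0, 0, 0]]

```text
clock: 21.85
tool_pos: [0.5219, 0.2923, 0.0111]
eef_rot: [0.728, 0.685, -0.0, -0.0]
contact_force: [-0.8, 0.1, 0.2]
opening: 0.501
finger_force: 0.0
```

Request:
step_arm:
  increments:
    - [[0, 0, 0], [0, 0, 0]]
    - [[0, 0, 0], [0, 0, 0]]
    - [[0, 0, 0], [0, 0, 0]]
    - [[0, 0, 0], [0, 0, 0]]
    - [[0, 0, 0], [0, 0, 0]]
    - [[0, 0, 0], [0, 0, 0]]
    - [[0, 0, 0], [0, 0, 0]]
    - [[0, 0, 0], [0, 0, 0]]
    - [[0, 0, 0], [0, 0, 0]]
    - [[0, 0, 0], [0, 0, 0]]

```text
clock: 22.85
tool_pos: [0.522, 0.2927, 0.0116]
eef_rot: [0.728, 0.686, 0.0, 0.0]
contact_force: [0.1, 0.7, 0.3]
opening: 0.5
finger_force: 0.0
```

Request:
step_arm:
  increments:
    - [[0, 0, 0], [0, 0, 0]]
    - [[0, 0, 0], [0, 0, 0]]
    - [[0, 0, 0], [0, 0, 0]]
    - [[0, 0, 0], [0, 0, 0]]
    - [[0, 0, 0], [0, 0, 0]]
    - [[0, 0, 0], [0, 0, 0]]
    - [[0, 0, 0], [0, 0, 0]]
    - [[0, 0, 0], [0, 0, 0]]
    - [[0, 0, 0], [0, 0, 0]]
    - [[0, 0, 0], [0, 0, 0]]
  fingers: 0.0
  grip_force: 45

```text
clock: 23.85
tool_pos: [0.5222, 0.2927, 0.0117]
eef_rot: [0.728, 0.686, 0.0, 0.0]
contact_force: [1.2, 0.3, -1.3]
opening: 0.172
finger_force: 45.0
```

Request:
step_arm:
  increments:
    - [[0, 0, 1], [0, 0, 0]]
    - [[0, 0, 2], [0, 0, 0]]
    - [[0, 0, 3], [0, 0, 3]]
    - [[0, 0, 3], [0, 0, 6]]
    - [[0.1, -0.8, 1], [0, 0, 6]]
    - [[0.2, -1.5, 0], [0, 0, 7]]
    - [[0.2, -1.5, 0], [0, 0, 7]]
    - [[0.2, -1.5, 0], [0, 0, 7]]
    - [[0.2, -1.5, 0], [0, 0, 7]]
    - [[0.2, -1.5, 0], [0, 0, 7]]

```text
clock: 24.85
tool_pos: [0.5327, 0.2087, 0.112]
eef_rot: [0.368, 0.93, -0.0, -0.0]
contact_force: [-0.1, 0.2, -2.6]
opening: 0.178
finger_force: 45.0
```

Request:
step_arm:
  increments:
    - [[0.2, -1.5, 0], [0, 0, 7]]
    - [[0.2, -1.5, 0], [0, 0, 7]]
    - [[0.2, -1.5, 0], [0, 0, 7]]
    - [[0.2, -1.5, 0], [0, 0, 7]]
    - [[0.2, -1.5, 0], [0, 0, 7]]
    - [[0.1, -1, 0], [0, 0, 7]]
    - [[0.1, -0.55, 0], [0, 0, 7]]
    - [[0.05, -0.5, 0], [0, 0, 7]]
    - [[0, 0, 0], [0, 0, 6]]
    - [[0, 0, 0], [0, 0, 4.5]]

```text
clock: 25.85
tool_pos: [0.5452, 0.1132, 0.1119]
eef_rot: [-0.201, 0.98, -0.001, -0.0]
contact_force: [0.2, 0.3, -2.4]
opening: 0.178
finger_force: 45.0
```

Request:
step_arm:
  increments:
    - [[0, 0, 0], [0, 0, 0]]
    - [[0, 0, 0], [0, 0, 0]]
    - [[0, 0, 0], [0, 0, 0]]
    - [[0, 0, 0], [0, 0, 0]]
    - [[0, 0, 0], [0, 0, 0]]
    - [[0, 0, 0], [0, 0, 0]]
    - [[0, 0, 0], [0, 0, 0]]
    - [[0, 0, 0], [0, 0, 0]]
    - [[0, 0, 0], [0, 0, 0]]
    - [[0, 0, 0], [0, 0, 0]]

```text
clock: 26.85
tool_pos: [0.5455, 0.1141, 0.1116]
eef_rot: [-0.2, 0.98, 0.0, -0.0]
contact_force: [-0.3, -0.3, -1.5]
opening: 0.178
finger_force: 45.0
```

Run:
```python
from h import *
s=r.get_state();e=s["eef_rot"];print(s["tool_pos"],2*np.degrees(np.arctan2(e[1],e[0])),s["q"].round(2),s["contact_force"])
save(meas("wrist",(.5434,.1242),[("bar",.14,.17),("core",.115,.135),("rim",.058,.068)]),"w4")
```

```text
[0.54552463 0.11414031 0.11163418] 203.0485428820132 [ 0.23  0.9  -0.94  1.84  0.93  0.91  0.81] [-0.2659849  -0.31867969 -1.52533345]
wrist bar 3065 zmed 0.1629 rect [544.7 110.2] [61.3 42.7] 0.8 circ [544.7 114. ] 31.6
wrist core 1453 zmed 0.1197 rect [523.5 104.8] [45.3 67.6] 23.4 circ [534.7 109.6] 35.4
wrist rim 6340 zmed 0.0650 rect [528.5 122. ] [ 85.7 115.6] 8.0 circ [543.4 124.3] 58.1
```

View pics/w4.png

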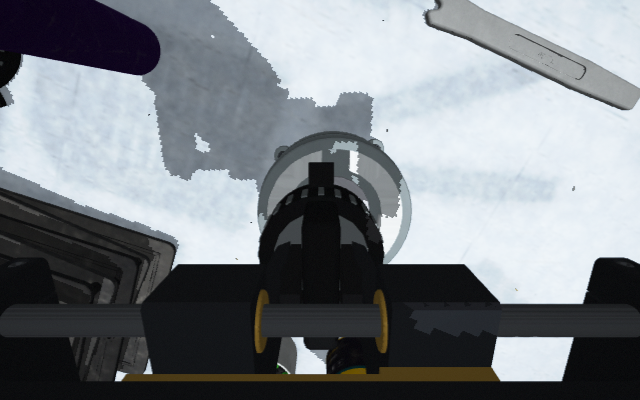

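I overshot y by 1 cm: TCP is at (0.5455, 0.1141) and the housing at (0.5434, 0.1242). The cartridge lug is visible at (321,172) and aligned with the slot. Correct, then lower to the mouth.

Request:
step_arm:
  increments:
    - [[-0.1, 0.5, 0], [0, 0, 0.2]]
    - [[-0.1, 0.5, 0], [0, 0, 0]]
    - [[0, 0, -0.5], [0, 0, 0]]
    - [[0, 0, -0.8], [0, 0, 0]]
    - [[0, 0, -0.8], [0, 0, 0]]
    - [[0, 0, -0.7], [0, 0, 0]]
    - [[0, 0, -0.4], [0, 0, 0]]
    - [[0, 0, -0.3], [0, 0, 0]]
    - [[0, 0, -0.2], [0, 0, 0]]
    - [[0, 0, -0.2], [0, 0, 0]]

```text
clock: 27.9
tool_pos: [0.5437, 0.1243, 0.0726]
eef_rot: [-0.202, 0.979, 0.0, 0.0]
contact_force: [-0.5, 0.6, -2.6]
opening: 0.173
finger_force: 45.0
```

Request:
step_arm:
  increments:
    - [[0, 0, -0.2], [0, 0, 0]]
    - [[0, 0, -0.2], [0, 0, 0]]
    - [[0, 0, -0.2], [0, 0, 0]]
    - [[0, 0, -0.2], [0, 0, 0]]
    - [[0, 0, 0], [0, 0, 0]]
    - [[0, 0, 0], [0, 0, 0]]
    - [[0, 0, 0], [0, 0, 0]]
    - [[0, 0, 0], [0, 0, 0]]
    - [[0, 0, 0], [0, 0, 0]]
    - [[0, 0, 0], [0, 0, 0]]

```text
clock: 28.9
tool_pos: [0.5435, 0.1242, 0.0647]
eef_rot: [-0.202, 0.979, 0.0, 0.0]
contact_force: [0.7, 1.0, -3.0]
opening: 0.177
finger_force: 45.0
```

The lugs are in the slots with no contact. Press to TCP z ≈ 0.045.

Request:
step_arm:
  increments:
    - [[0, 0, -0.3], [0, 0, 0]]
    - [[0, 0, -0.3], [0, 0, 0]]
    - [[0, 0, -0.3], [0, 0, 0]]
    - [[0, 0, -0.3], [0, 0, 0]]
    - [[0, 0, -0.2], [0, 0, 0]]
    - [[0, 0, -0.2], [0, 0, 0]]
    - [[0, 0, -0.2], [0, 0, 0]]
    - [[0, 0, -0.2], [0, 0, 0]]
    - [[0, 0, 0], [0, 0, 0]]
    - [[0, 0, 0], [0, 0, 0]]

```text
clock: 29.9
tool_pos: [0.5438, 0.1244, 0.0452]
eef_rot: [-0.202, 0.979, 0.0, 0.0]
contact_force: [-0.5, -0.9, 8.8]
opening: 0.176
finger_force: 45.0
```

Request:
step_arm:
  increments:
    - [[0, 0, 0], [0, 0, -5]]
    - [[0, 0, 0], [0, 0, -6]]
    - [[0, 0, 0], [0, 0, -6]]
    - [[0, 0, 0], [0, 0, -6]]
    - [[0, 0, 0], [0, 0, -6]]
    - [[0, 0, 0], [0, 0, -6]]
    - [[0, 0, 0], [0, 0, -6]]
    - [[0, 0, 0], [0, 0, -6]]
    - [[0, 0, 0], [0, 0, -6]]
    - [[0, 0, 0], [0, 0, -5]]

```text
clock: 30.9
tool_pos: [0.5445, 0.1251, 0.0455]
eef_rot: [0.3, 0.954, 0.001, 0.001]
contact_force: [0.1, 0.1, 7.4]
opening: 0.179
finger_force: 45.0
```

Request:
step_arm:
  increments:
    - [[0, 0, 0], [0, 0, -5]]
    - [[0, 0, 0], [0, 0, -5]]
    - [[0, 0, 0], [0, 0, -4]]
    - [[0, 0, 0], [0, 0, -4]]
    - [[0, 0, 0], [0, 0, -3]]
    - [[0, 0, 0], [0, 0, -1.5]]
    - [[0, 0, 0], [0, 0, 0]]
    - [[0, 0, 0], [0, 0, 0]]
    - [[0, 0, 0], [0, 0, 0]]
    - [[0, 0, 0], [0, 0, 0]]

```text
clock: 31.9
tool_pos: [0.5445, 0.125, 0.0454]
eef_rot: [0.479, 0.878, 0.001, 0.001]
contact_force: [-0.3, 1.0, 7.3]
opening: 0.182
finger_force: 45.0
```

Request:
step_arm:
  increments:
    - [[0, 0, 0.15], [0, 0, 0]]
    - [[0, 0, 0.15], [0, 0, 0]]
    - [[0, 0, 0.15], [0, 0, 0]]
    - [[0, 0, 0.15], [0, 0, 0]]
    - [[0, 0, 0], [0, 0, 0]]
    - [[0, 0, 0], [0, 0, 0]]
    - [[0, 0, 0], [0, 0, 0]]
    - [[0, 0, 0], [0, 0, 0]]
    - [[0, 0, 0], [0, 0, 0]]
    - [[0, 0, 0], [0, 0, 0]]

```text
clock: 32.9
tool_pos: [0.5445, 0.1251, 0.0512]
eef_rot: [0.479, 0.878, 0.001, 0.001]
contact_force: [0.8, 0.1, 4.5]
opening: 0.179
finger_force: 45.0
```

Request:
step_arm:
  increments:
    - [[0, 0, 0], [0, 0, 0]]
    - [[0, 0, 0], [0, 0, 0]]
    - [[0, 0, 0], [0, 0, 0]]
    - [[0, 0, 0], [0, 0, 0]]
    - [[0, 0, 1], [0, 0, 0]]
    - [[0, 0, 2], [0, 0, 0]]
    - [[0, 0, 3], [0, 0, 0]]
    - [[0, 0, 3], [0, 0, 0]]
    - [[0, 0, 3], [0, 0, 0]]
    - [[0, 0, 3], [0, 0, 0]]
  fingers: 0.5

```text
clock: 33.9
tool_pos: [0.5432, 0.1242, 0.2025]
eef_rot: [0.479, 0.878, 0.0, 0.0]
contact_force: [0.3, 0.1, -0.9]
opening: 0.501
finger_force: 0.0
```

Request:
step_arm:
  increments:
    - [[-0.5, -1, 2], [0, 0, 0]]
    - [[-0.5, -1, 2], [0, 0, 0]]
    - [[0, 0, 0], [0, 0, 0]]
    - [[0, 0, 0], [0, 0, 0]]
    - [[0, 0, 0], [0, 0, 0]]
    - [[0, 0, 0], [0, 0, 0]]
    - [[0, 0, 0], [0, 0, 0]]
    - [[0, 0, 0], [0, 0, 0]]
    - [[0, 0, 0], [0, 0, 0]]
    - [[0, 0, 0], [0, 0, 0]]

```text
clock: 34.9
tool_pos: [0.5335, 0.1043, 0.2405]
eef_rot: [0.479, 0.878, 0.0, -0.0]
contact_force: [0.3, -0.7, 0.4]
opening: 0.5
finger_force: 0.0
```

Run:
```python
from h import *
print(r.get_state()["tool_pos"])
L=[("bar",.09,.125),("core",.069,.085),("rim",.058,.068)]
save(meas("wrist",(.5434,.1242),L),"w5")
meas("top",(.4855,-.378),[("usedbar",.05,.085)],.06)
meas("top",(.539,-.196),[("widebar",.05,.085)],.06)
c=r.calibration("scene");p,d=r.snapshot("scene");save(p,"s5")
```

```text
[0.53351227 0.10425111 0.24054177]
wrist bar 1033 zmed 0.1108 rect [543.1 124.9] [16.5 60.9] 32.9 circ [543.2 124.9] 30.9
wrist core 1942 zmed 0.0775 rect [543.3 125.4] [66.7 64.8] 40.4 circ [543.7 124.6] 33.8
wrist rim 4560 zmed 0.0650 rect [542.8 124.5] [115.4 114.9] 31.5 circ [543.2 124.1] 58.0
top usedbar 102 zmed 0.0721 rect [ 486.  -376.5] [16.3 60.7] 10.2 circ [ 485.4 -376.4] 30.6
top widebar 103 zmed 0.0684 rect [ 539.3 -196.9] [61. 17.] 38.6 circ [ 537.1 -194.1] 30.6
```

View pics/s5.png

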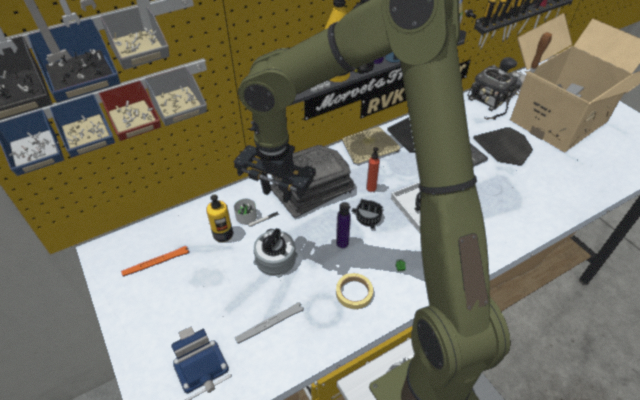

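The fresh cartridge sits locked: bar at 122.9°, same height as the used one had, on the housing axis. The used one stands in the tray, the wide one hasn't moved, the bottles at (218,218), (343,226) and (373,170) are standing, and the arm is clear.

```bash
python3 -c "
from plant import r
print(r.finish_job())"
```

```text
the job is handed in; nothing more can be done
None
```

The fresh cartridge is locked in the housing, the used one stands upright in the tray, and the wide cartridge and bottles are undisturbed; the job was handed in at about 35 s, with no verdict returned.

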